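Put the carton in the stock bin and let its lid fall shut

ROBOT

A 6-joint arm with a two-finger parallel gripper is mounted at the origin on a cart in front of the work surface, level with it; the furniture and walls round the work are solid. World frame = base frame: x ahead of the robot, y to its left, z up, the work surface at z = 0. Lengths are in m, angles in degrees, forces in N, time in s.
With the tool pointing down it reaches from about 0.35 to 0.875 m from the base axis. Payload 4.2 kg.
Tool frame: the origin (TCP) lies on the centre line of the jaws, within the pads' length; the fingertips stand tip_reach ahead of it and the grasp point (between the pads) is the TCP (tip_reach is the distance from the TCP to the fingertips, in m); z points along the fingers, y is the line along which they close (so a half turn about z gives the same grasp; the last joint's range is limited). The gripper opens to 87 mm and grips with 3 to 60 N. Pads are 19 mm wide; open, the fingers measure 117 mm over their backs; the gripper's body (75 mm by 190 mm) begins 51 mm behind the grasp point.
Start: joints at [79.217, 22.042, 0.453, 0, -68.411, -14.817], TCP at [0.27, 0.564, 0.242] pointing down, gripper open.
Joint ranges: [-179.83, 179.83], [-69.29, 118.12], [-61.27, 80.66], [-181.25, 117.63], [-171.15, -9.14], [-177.46, 177.46]. Speed limits (degrees/s): [159.86, 159.86, 180, 180, 180, 180].

INTERFACE

Orientations are given as a 3x3 rotation matrix whose columns are the frame's x, y, z axes.
In Python, from station import sense, capture, finish_job, tip_reach gives the robot as it stands.
- The arm moves only by the tool arm_command, never from a script. Its argument "deltas" is a list of rows, each a list of 7 numbers: the turn, a rotation vector about the tool's x, y, z in rad, then the shift along the tool's x, y, z in cm, then the closure, from -1 (fully open) to 1 (shut), so that 0 is half open. In form: [[rx, ry, rz, dx, dy, dz, hand], ...]. A call has 1 to 8 rows; each row is the pose to reach, as a shift and turn from the pose commanded when the call began, along the tool's axes at that moment; what a row does not reach only later rows make up. A row lasts 1/12 s, in which the tool goes at most 41.7 mm and 7.16 degrees, less where a joint would pass 70% of its speed; a pose out of reach is approached as far as the arm can. A call with a gripper value outside its range is refused whole. The fingers move at their own pace and stop on an object; the grip force is fixed at half the most. Time passes only in rows, so rows that repeat a pose let the fingers close. It gives the time, the measured TCP pose, the force, the opening and the grip force at its end, in the units of the state.
- sense(): the state, without advancing time (a new reading comes with each control period).
- capture(name): name is "scene" or "top" or "wrist"; returns a dict with "pixels" (384x512x3 uint8, blue, green, red), "fovy" (degrees; the focal length in pixels is half the picture's height over the tangent of half this angle, whatever the lens; pixels are square), "cx", "cy" (the principal point, pixels), "k1" (the pictures are not rectified: a ray, as slopes to the right and down, at radius r is drawn at 1 + k1 r^2 times it, then the intrinsics apply), "rvec" (rotation vector, rad) and "tvec" (3), from world to camera coordinates, as OpenCV has them. Camera axes: x right, y down, z forward; pixel columns grow to the right and rows downward; lengths in m; the calibration is good to about 2 mm. A picture is of the moment at which its call begins. There is no depth.
- finish_job(): hands the job in; it is judged then, once.
The state is a dict: "time_s": time; "joints": joint angles; "joint_velocities": joint speeds; "effort": joint torques, N m; "tcp_pos": TCP position; "ee_rot": TCP orientation; "wrist_force": force on the tool from outside, world axes, zero at the start; "moment": the same for the moment, N m; "gripper_width": opening from 0.0 (shut) to 1.0 (fully open); "gripper_force": force on a finger pad.
Only numpy, scipy, OpenCV 4.12 (cv2) and the standard library are available. Lean on these libraries where they do the work, as an engineer would, in place of code of your own. Each camera call takes 0.05 s, during which the arm holds its last target. There are 200 camera calls.

TASK

Set the carton upright on the floor of the open grey steel stock bin on the table, without dropping it. Then bring the bin's leaning lid forward to just past upright, let go of it there and let it swing shut by its own weight, keeping the robot off it on the way down. Leave the other things on the table where they are.

Things in the scene. Friction and masses are not known exactly. Their poses are not given: they have to be found in the camera images.
- carton_mid (a point): Centre (half-way up) of the only food carton on the table, an upright block 62 mm (own x) by 98 mm (own y) by 94 mm tall (own z up), about 0.5 kg. It stands on the table in the front strip, right of the bin, with its long side pointing roughly ahead of the robot. It is gripped from above across its 62 mm side.
- bin: Fixed grey sheet-steel stock bin, open-topped, left of the robot's middle. Origin: centre of its underside, on the table; own x points away from the robot through its back, y to its left, z up. Box 138 (x) by 220 (y) by 115 mm tall; walls and floor 4 mm (inside 130 by 212 mm, floor at z = 4 mm). The carton fits with its 98 mm side along the bin's x.
- bin_shelf (a point): Middle of the front lower edge of a narrow fixed shelf (240 mm wide, 15 mm lip) over the opened lid, 381 mm up. It juts 55 mm from a back plate whose front face is at the bin's own x = +175 mm. A gripper held upright cannot get behind the lid; one tilted 30 to 45 degrees, fingers pointing away from the robot and down, can hook over the lid's free edge.
- lid_hinge (a point): Middle of the lid's hinge line, which runs along the bin's own y at the back top edge of the box: own x = +69 mm, z = 115 mm. The lid is a 4 mm steel sheet of 0.35 kg, 228 mm wide, reaching 142 mm from the hinge, with a lip at its free edge that stands 10 mm below the sheet when shut (towards the robot when open).
- lid (a joint): Angle of the bin's lid in rad: 0 shut, 1.57 upright, 1.9 open against its stop, leaning back towards the back plate. It starts at or near the stop and settles on it when left. Little friction, damped: let go below about 1.45 rad it falls shut by itself in some 1.5 to 5 s without slamming.
- lid_edge (a point): Middle of the lid's free edge, 142 mm from the hinge; open it is about 250 mm above the table and 115 mm behind the bin's centre, leaving some 60 mm to the back plate.
- tin: Bystander: upright food tin, 75 mm across, 110 mm tall, right of the carton; origin at the centre of its underside. Leave alone.
- stapler: Bystander: desk stapler, 36 by 142 by 50 mm, at the right front; origin under its centre. Leave alone.
- rubber_stamp: Bystander: wooden hand stamp, 26 by 52 by 74 mm, at the right; origin under its centre. Leave alone.

How it is judged (in metres and radians):
On the way, in this order (a step that is already met when the one before it is completed fails the run):
1. the carton stands upright on the floor of the bin, released (z of carton_mid in the frame of bin below 0.057 m and horizontal distance between carton_mid and bin below 0.09 m and angle between carton_mid's own z axis and vertical below 0.12 rad and contact force between the fingers and carton below 0.1 N), for 0.2 s.
2. the lid has been brought forward past upright (value of joint lid below 1.45 rad), for 0.05 s.
At the end, for the whole second after the job is handed in: The lid is shut (within 0.05 rad) and still, and the carton stands upright (within 7 degrees) on the floor of the bin (its centre within 6 mm of its standing height and within 90 mm of the bin's middle) (value of joint lid below 0.05 rad and velocity of joint lid between -0.05 and 0.05 rad/s and z of carton_mid in the frame of bin below 0.057 m and horizontal distance between carton_mid and bin below 0.09 m and angle between carton_mid's own z axis and vertical below 0.12 rad); the robot touches nothing.
It fails at once if the robot touches the lid while it is falling (between 0.9 and 0.1 rad): it must swing shut by itself (value of joint lid between 0.1 and 0.9 rad and contact force between any of the fingers, the arm and lid above 0.5 N).
It fails at once if the carton is dropped into the bin from more than 30 mm (z of carton_mid in the frame of bin above 0.081 m and horizontal distance between carton_mid and bin below 0.09 m and contact force between each of the fingers, anything else and carton below 0.05 N).
It fails at once if a bystander is moved by more than 30 mm (distance of any of tin, stapler, rubber_stamp from where it was at the start of the episode above 0.03 m).
It also fails if it takes over 58 s, if anything falls off the work surface, if the arm or the gripper's body presses on something with over 40 N, if the wrist force passes 120 N, or if a joint passes its speed limit or range.

## Working session

There is one attempt and no reset: what is moved stays moved. The work goes in short steps, Python scripts to look and compute and a tool call to move; the robot and the scene stay as the last step left them, time stands still between calls to the robot, and variables do not carry over. Pictures are saved under pics/ and viewed, at most 10 in all, crops included, and the job is handed in when it is done.

Besides the shell and the picture viewer there is one more tool, called after ">>>" as name([rows], argument=value, ...), one row to a line, values as JSON. arm_command: Moves the arm, as the interface text tells. Its arguments: {"type":"object","properties":{"deltas":{"type":"array"}},"required":["deltas"]}

```bash
ls; mkdir -p pics; python3 - <<'E'
from station import sense, capture, tip_reach
import cv2,json,pickle
print(tip_reach); s=sense(); print({k:s[k] for k in s})
c={n:capture(n) for n in("scene","top")}
pickle.dump(c,open('c0.pkl','wb'))
for n in c:
  cv2.imwrite(f'pics/{n}0.png',c[n]['pixels']); print(n,{k:v for k,v in c[n].items() if k!='pixels'})
E
```

```text
pics
0.019
{'time_s': 0.0, 'joints': array([ 7.92162350e+01,  2.20918200e+01,  3.79953504e-01, -3.10412482e-02,
       -6.84109581e+01, -1.48170306e+01]), 'joint_velocities': array([ 0.0036865 ,  0.0980742 ,  0.01684407,  0.02467626,  0.02800803,
       -0.09545317]), 'effort': array([ 4.21831930e-05, -3.90659916e+01,  1.87403762e+01,  4.21990067e+00,
        1.09803447e-02, -1.93638907e-04]), 'tcp_pos': array([0.26978638, 0.56314913, 0.24044428]), 'ee_rot': array([[ 9.01740167e-01, -4.32277537e-01, -8.95950280e-04],
       [-4.32278461e-01, -9.01737925e-01, -2.01152930e-03],
       [ 6.16265865e-05,  2.20117678e-03, -9.99997576e-01]]), 'wrist_force': array([0.29827723, 0.06092317, 0.01519443]), 'moment': array([0.01909316, 0.03572161, 0.00550157]), 'gripper_force': 0.0, 'gripper_width': 1.0001952046729559}
scene {'fovy': 55.61600741491747, 'cx': 253.8635301494932, 'cy': 187.09525974345712, 'k1': -0.1199185417225197, 'rvec': array([ 1.87187173, -0.92665125,  0.53027855]), 'tvec': array([-0.34947597,  0.37209453,  1.16611485])}
top {'fovy': 51.34246321273251, 'cx': 256.07188847882736, 'cy': 191.68124952554658, 'k1': -0.0913723246722386, 'rvec': array([ 2.23140811, -2.18420428,  0.07943457]), 'tvec': array([-0.1019258 ,  0.50919104,  1.49346371])}
```

View pics/scene0.png

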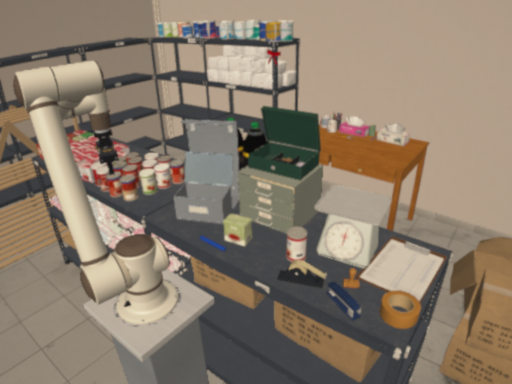

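View pics/top0.png

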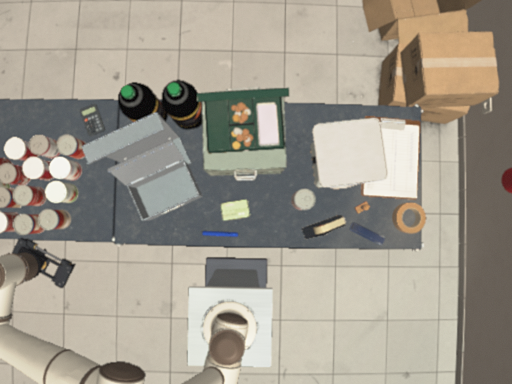

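The scene picture shows the carton at about (238,229) and the open bin at (205,195), its lid up behind it. In the top picture the carton is at (235,210) and the bin is turned, with its opening round (165,190).

```bash
cat > h.py <<'E'
import numpy as np,cv2
def K(c):
    f=c['pixels'].shape[0]/2/np.tan(np.radians(c['fovy'])/2); return np.array([[f,0,c['cx']],[0,f,c['cy']],[0,0,1.]])
D=lambda c:np.array([c['k1'],0,0,0,0])
def ray(c,p):
    n=cv2.undistortPoints(np.array(p,float).reshape(-1,1,2),K(c),D(c))[:,0]
    R=cv2.Rodrigues(c['rvec'])[0]; return -R.T@c['tvec'],np.c_[n,np.ones(len(n))]@R
def onz(c,p,z):
    o,d=ray(c,p); return o+d*((z-o[2])/d[:,2])[:,None]
def proj(c,P): return cv2.projectPoints(np.array(P,float).reshape(-1,1,3),c['rvec'],c['tvec'],K(c),D(c))[0][:,0]
def tri(c1,p1,c2,p2):
    o1,d1=ray(c1,p1);o2,d2=ray(c2,p2);d1=d1[0];d2=d2[0]
    s=np.linalg.lstsq(np.c_[d1,-d2],o2-o1,rcond=None)[0];a=o1+s[0]*d1;b=o2+s[1]*d2
    return (a+b)/2,np.linalg.norm(a-b)
E
python3 - <<'E'
import pickle,cv2
from h import *
c=pickle.load(open('c0.pkl','rb'))
a=c['top']['pixels'][100:250,70:270]; cv2.imwrite('pics/tc.png',cv2.resize(a,None,fx=4,fy=4,interpolation=cv2.INTER_CUBIC))
a=c['scene']['pixels'][110:255,160:330]; cv2.imwrite('pics/sc.png',cv2.resize(a,None,fx=4,fy=4,interpolation=cv2.INTER_CUBIC))
h=cv2.cvtColor(c['top']['pixels'],cv2.COLOR_BGR2HSV); print(h[210,235])
m=cv2.inRange(h,(25,40,120),(45,255,255)); m[:190]=0;m[230:]=0;m[:,:215]=0;m[:,255:]=0
k=max(cv2.findContours(m,0,1)[0],key=cv2.contourArea)
r=cv2.minAreaRect(k);b=cv2.boxPoints(r);print(r,b)
w=onz(c['top'],b,.094);print(w,w.mean(0),np.linalg.norm(np.diff(w,axis=0),axis=1))
E
```

```text
[ 35  65 221]
((234.66000366210938, 209.61997985839844), (18.667619705200195, 28.00143051147461), 81.8698959350586) [[219.48    202.35997]
 [247.2     198.39998]
 [249.84001 216.87999]
 [222.12001 220.83998]]
[[ 0.46637576  0.04034565  0.094     ]
 [ 0.48262766 -0.05804993  0.094     ]
 [ 0.4170228  -0.06887457  0.094     ]
 [ 0.40088864  0.02936199  0.094     ]] [ 0.44172871 -0.01430422  0.094     ] [0.09972871 0.06649188 0.09955266]
```

View pics/tc.png

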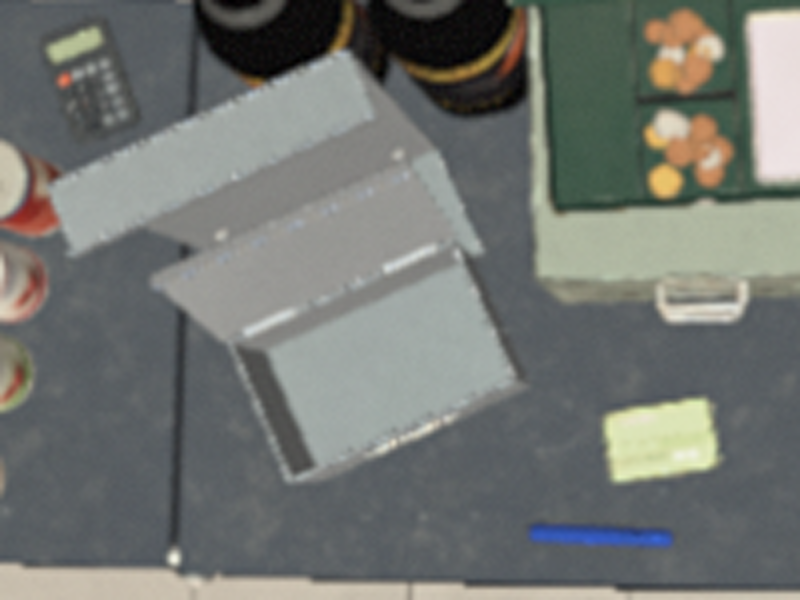

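View pics/sc.png

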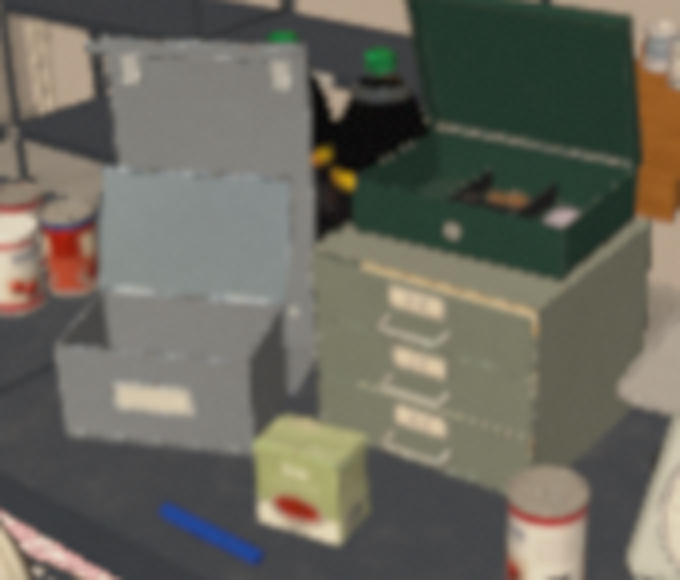

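The crop shows the bin rim corners at about (290,482), (525,382), (460,250) and (233,345) in the ×4 top crop. The lid leans behind with the shelf above it, and the carton's long side looks to run sideways.

```bash
python3 - <<'E'
import pickle,cv2
from h import *
np.set_printoptions(precision=4,suppress=True)
c=pickle.load(open('c0.pkl','rb'));T,S=c['top'],c['scene']
px=np.array([[290,482],[525,382],[460,250],[233,345]])/4+[69.6,99.6]
w=onz(T,px,.115);print(w, np.linalg.norm(np.roll(w,-1,0)-w,axis=1),w.mean(0))
e=w[0]-w[1];print('yaw',np.degrees(np.arctan2(-e[0],e[1])),np.degrees(np.arctan2(*(w[2]-w[1])[[1,0]])))
sc=lambda P:(proj(S,P)-[159.6,109.6])*4
print('rim in scene crop',sc(w))
sp=np.array([[57,345],[250,362],[295,303],[107,292]])/4+[159.6,109.6]
print('tri',[tri(T,a,S,b) for a,b in zip(px,sp)])
k=np.array([[.4664,.0403],[.4826,-.0580],[.4170,-.0689],[.4009,.0294]])
for z in(0,.094):print(sc(np.c_[k,np.full(4,z)]))
print('lid edge L,R, shelf L,R z=.381')
for n,p in(('lidL',[150,283]),('lidR',[412,165])):print(n,onz(T,np.array(p)/4+[69.6,99.6],.25))
print(onz(T,np.array([[70,255],[375,120]])/4+[69.6,99.6],.381))
E
```

```text
[[0.3976 0.3093 0.115 ]
 [0.49   0.105  0.115 ]
 [0.6052 0.1656 0.115 ]
 [0.5169 0.3641 0.115 ]] [0.2243 0.1302 0.2172 0.1313] [0.5024 0.236  0.115 ]
yaw 24.321862405417274 27.776390791543406
rim in scene crop [[ 53.4011 346.3385]
 [250.3691 366.5336]
 [280.406  309.5851]
 [101.4888 292.7366]]
tri [(array([0.399 , 0.3076, 0.1168]), np.float64(0.0037136251270008477)), (array([0.4897, 0.1044, 0.1207]), np.float64(0.00033546457863781046)), (array([0.6096, 0.1581, 0.1235]), np.float64(0.016382143973002)), (array([0.5191, 0.3615, 0.116 ]), np.float64(0.006245912279114735))]
[[288.2658 489.7057]
 [371.9554 514.8225]
 [338.8998 550.182 ]
 [253.4305 523.051 ]]
[[283.0328 412.3941]
 [369.1929 435.9557]
 [334.9358 469.654 ]
 [246.8769 444.1226]]
lid edge L,R, shelf L,R z=.381
lidL [[0.5576 0.3929 0.25  ]]
lidR [[0.6567 0.185  0.25  ]]
[[0.5643 0.4061 0.381 ]
 [0.6662 0.1879 0.381 ]]
```

Carton: long axis is at about −80.6°, centre (0.444, −0.014). Bin: yaw is about 25°, centre (0.507, 0.237), and the lid and shelf distances agree with the sizes given. I'll write a move helper.

```bash
cat >> h.py <<'E'
from scipy.spatial.transform import Rotation as Ro
B=np.array([.507,.237,0.]);BY=25.
def bw(x,y,z): return B+Ro.from_euler('z',BY,degrees=True).apply([x,y,z])
def pose(yang,tilt=0):  # tool y at world angle yang; tilt>0 leans fingers toward horizontal direction yang-90 
    y=np.array([np.cos(np.radians(yang)),np.sin(np.radians(yang)),0]); u=np.array([y[1],-y[0],0])
    z=np.array([0,0,-1.])*np.cos(np.radians(tilt))+u*np.sin(np.radians(tilt)); return np.c_[np.cross(y,z),y,z]
def mv(p,R,s=None):
    from station import sense
    s=s or sense(); A=np.array(s['ee_rot'])
    r=Ro.from_matrix(A.T@R).as_rotvec(); d=A.T@(np.array(p)-s['tcp_pos'])*100
    print('row',np.round(r,3),np.round(d,2),'deg',round(np.degrees(np.linalg.norm(r)),1),'rows',round(np.linalg.norm(d)/4.17,1))
E
python3 -c "
from h import *
mv([.444,-.014,.22],pose(-170.6))"
```

```text
row [ 0.002 -0.001  0.96 ] [40.65 44.52  2.15] deg 55.0 rows 14.5
```

>>> arm_command([
  [0,0,0.12,2.8,3.1,0.1,-1],
  [0,0,0.24,5.6,6.1,0.2,-1],
  [0,0,0.36,8.4,9.2,0.3,-1],
  [0,0,0.48,11.2,12.3,0.4,-1],
  [0,0,0.6,14,15.3,0.5,-1],
  [0,0,0.72,16.8,18.4,0.6,-1],
  [0,0,0.84,19.6,21.5,0.7,-1],
  [0,0,0.96,22.4,24.5,0.8,-1],
])

```text
time_s: 0.77
tcp_pos: [0.3659, 0.2437, 0.2333]
ee_rot: [[0.158, -0.987, -0.0], [-0.987, -0.158, -0.0], [0.0, 0.0, -1.0]]
wrist_force: [0.3, -0.3, 0.5]
gripper_width: 0.996
gripper_force: 0.0
```

```bash
python3 -c "
from h import *
mv([.444,-.014,.22],pose(-170.6))"
```

```text
row [ 0.    -0.    -0.005] [26.68 -3.64  1.34] deg 0.3 rows 6.5
```

>>> arm_command([
  [0,0,0,3.8,-0.5,0.2,-1],
  [0,0,0,7.6,-1,0.4,-1],
  [0,0,0,11.4,-1.5,0.6,-1],
  [0,0,0,15.2,-2,0.8,-1],
  [0,0,0,19,-2.6,1,-1],
  [0,0,0,22.8,-3.1,1.2,-1],
  [0,0,0,26,-3.6,1.3,-1],
  [0,0,0,26,-3.6,1.3,-1],
])

```text
time_s: 1.43
tcp_pos: [0.4445, -0.0088, 0.2199]
ee_rot: [[0.157, -0.988, -0.002], [-0.988, -0.157, -0.001], [0.001, 0.002, -1.0]]
wrist_force: [1.0, -0.4, 0.4]
gripper_width: 1.001
gripper_force: 0.0
```

```bash
python3 - <<'E'
from h import *
from station import capture
mv([.444,-.014,.07],pose(-170.6))
c=capture('wrist');cv2.imwrite('pics/w1.png',c['pixels'])
k=np.array([[.4664,.0403],[.4826,-.0580],[.4170,-.0689],[.4009,.0294]]);print(proj(c,np.c_[k,np.full(4,.094)]))
E
```

```text
row [ 0.002 -0.001 -0.006] [ 0.49  0.1  14.99] deg 0.4 rows 3.6
[[227.03088982 230.80286561]
 [223.57087602 128.46158306]
 [296.54801263 127.91500548]
 [293.9087546  230.27311593]]
```

View pics/w1.png

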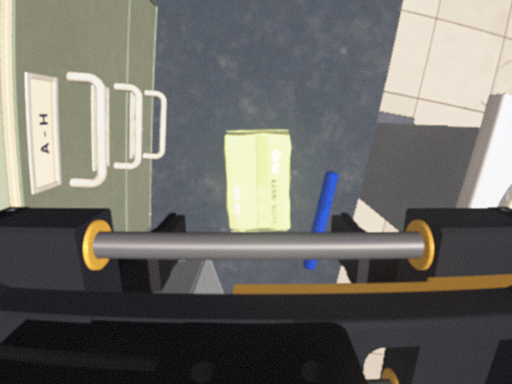

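The wrist picture shows the carton top at (225..290, 130..229), as predicted, and the drawer handles close by on its left, at column 165. I'll check that clearance for the 190 mm body before going down.

```bash
python3 - <<'E'
import pickle
from h import *
c=pickle.load(open('c0.pkl','rb'));T,S=c['top'],c['scene']
t=lambda x,y:np.array([x,y])/4+[69.6,99.6]
s=lambda x,y:np.array([x,y])/4+[159.6,109.6]
print(tri(T,t(665,318),S,s(384,328)),tri(T,t(740,318),S,s(443,343)))
print('cab corners',tri(T,t(537,275),S,s(318,250)),tri(T,t(570,304),S,s(322,425)))
E
```

```text
(array([ 0.54746063, -0.02203524,  0.17414492]), np.float64(0.009727837797991346)) (array([ 0.55079145, -0.08802417,  0.17604572]), np.float64(0.016634176503206383))
cab corners (array([0.57542725, 0.08300219, 0.22147045]), np.float64(0.0062452880626523485)) (array([0.5674002 , 0.07706945, 0.01505096]), np.float64(0.0025491446000582662))
```

>>> arm_command([
  [0,0,0,-0.1,0.8,0,-1],
  [0,0,0,-0.1,0.8,0,-1],
  [0,0,0,-0.1,0.8,3,-1],
  [0,0,0,-0.1,0.8,6,-1],
  [0,0,0,-0.1,0.8,9,-1],
  [0,0,0,-0.1,0.8,10,-1],
  [0,0,0,-0.1,0.8,10,-1],
  [0,0,0,-0.1,0.8,10,-1],
])

```text
time_s: 2.15
tcp_pos: [0.4359, -0.004, 0.1207]
ee_rot: [[0.166, -0.986, -0.0], [-0.986, -0.166, -0.0], [0.0, 0.0, -1.0]]
wrist_force: [-0.2, 0.2, -0.1]
gripper_width: 1.0
gripper_force: 0.0
```

```bash
python3 - <<'E'
from h import *
mv([.436,-.009,.07],pose(-170.6))
E
```

```text
row [ 0.    -0.     0.003] [0.49 0.07 5.07] deg 0.2 rows 1.2
```

>>> arm_command([
  [0,0,0,0.4,0,1.5,-1],
  [0,0,0,0.4,0,3,-1],
  [0,0,0,0.4,0,4.5,-1],
  [0,0,0,0.4,0,5,-1],
  [0,0,0,0.4,0,5,-1],
  [0,0,0,0.4,0,5,-0.4],
  [0,0,0,0.4,0,5,0.2],
  [0,0,0,0.4,0,5,1],
])

```text
time_s: 2.82
tcp_pos: [0.4382, -0.0085, 0.0718]
ee_rot: [[0.164, -0.986, 0.004], [-0.986, -0.164, 0.001], [-0.0, -0.004, -1.0]]
wrist_force: [4.7, 0.6, -0.4]
gripper_width: 0.855
gripper_force: 1.3
```

>>> arm_command([
  [0,0,0,0,0,0,1],
  [0,0,0,0,0,0,1],
  [0,0,0,0,0,0,1],
  [0,0,0,0,0,0,1],
])

```text
time_s: 3.15
tcp_pos: [0.4415, -0.0076, 0.0727]
ee_rot: [[0.165, -0.986, 0.011], [-0.986, -0.165, 0.003], [-0.001, -0.011, -1.0]]
wrist_force: [5.3, -0.0, 2.2]
gripper_width: 0.719
gripper_force: 29.9
```

>>> arm_command([
  [0,0,0,0,0,-2,1],
  [0,0,0,0,0,-5,1],
  [0,0,0,0,0,-9,1],
  [0,0,0,0,0,-13,1],
  [0,0,0,0,0,-17,1],
  [0,0,0,0,0,-18,1],
  [0,0,0,0,0,-18,1],
  [0,0,0,0,0,-18,1],
])

```text
time_s: 3.82
tcp_pos: [0.4346, -0.009, 0.2489]
ee_rot: [[0.162, -0.987, -0.004], [-0.987, -0.162, 0.001], [-0.002, 0.004, -1.0]]
wrist_force: [-0.7, -0.5, -8.2]
gripper_width: 0.72
gripper_force: 29.8
```

```bash
python3 - <<'E'
from h import *
from station import capture
c=capture('wrist');cv2.imwrite('pics/w2.png',c['pixels'])
# carton centre is 6 mm from tcp along tool +x ; in bin tool y at 115 -> tool x along bin?
R=pose(-245);print(R)
mv(bw(0,0,.25)-.006*R[:,0],R)
E
```

```text
[[-0.90630779 -0.42261826  0.        ]
 [-0.42261826  0.90630779  0.        ]
 [-0.          0.         -1.        ]]
row [ 0.006 -0.003  1.297] [-23.28 -11.75  -0.27] deg 74.3 rows 6.3
```

View pics/w2.png

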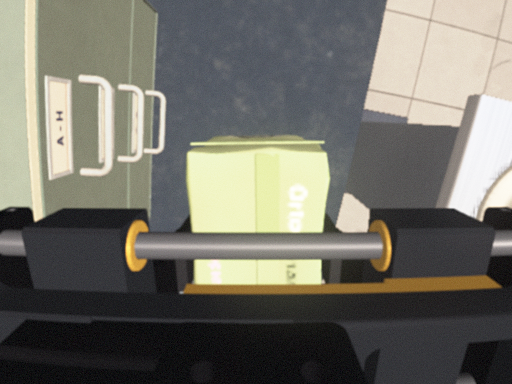

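The wrist picture shows the carton held square between the pads (190–325, 140–285).

>>> arm_command([
  [0,0,0.11,-0.5,0,0,1],
  [0,0,0.22,-2,0,0,1],
  [0,0,0.33,-4,0,0,1],
  [0,0,0.44,-6,0,0,1],
  [0,0,0.55,-8,0,0,1],
  [0,0,0.66,-10,-0.5,0,1],
  [0,0,0.77,-12,-2,0,1],
  [0,0,0.88,-14,-4,0,1],
])

```text
time_s: 4.53
tcp_pos: [0.4507, 0.1355, 0.2473]
ee_rot: [[-0.66, -0.751, -0.007], [-0.751, 0.66, -0.003], [0.007, 0.003, -1.0]]
wrist_force: [0.2, 0.7, -6.8]
gripper_width: 0.717
gripper_force: 29.8
```

```bash
python3 - <<'E'
from h import *
R=pose(-245)
mv(bw(0,0,.25)-.006*R[:,0],R)
E
```

```text
row [ 0.002 -0.008  0.413] [-11.89   2.24  -0.34] deg 23.7 rows 2.9
```

>>> arm_command([
  [0,0,0.1,-2,0.4,0,1],
  [0,0,0.2,-5,0.9,0,1],
  [0,0,0.3,-8,1.5,0,1],
  [0,0,0.4,-10.5,2,0,1],
  [0,0,0.41,-11.9,2.2,0,1],
  [0,0,0.41,-11.9,2.2,0,1],
  [0,0,0.41,-11.9,2.2,0,1],
  [0,0,0.41,-11.9,2.2,0,1],
])

```text
time_s: 5.2
tcp_pos: [0.5134, 0.2388, 0.2476]
ee_rot: [[-0.903, -0.43, -0.006], [-0.43, 0.903, -0.004], [0.007, -0.001, -1.0]]
wrist_force: [0.0, -0.7, -6.5]
gripper_width: 0.718
gripper_force: 29.8
```

```bash
python3 - <<'E'
from h import *
from station import capture
R=pose(-245)
mv(bw(0,0,.1)-.006*R[:,0],R)
c=capture('wrist')
T=capture('top');S=capture('scene')
import pickle;pickle.dump(dict(wrist=c,top=T,scene=S),open('c1.pkl','wb'))
a=T['pixels'][100:250,70:270]; b=c['pixels']
cv2.imwrite('pics/tw.png',np.hstack([cv2.resize(a,(400,300)),cv2.resize(b,(400,300))]))
E
```

```text
row [-0.001 -0.007  0.008] [-0.04  0.13 14.76] deg 0.6 rows 3.5
```

View pics/tw.png

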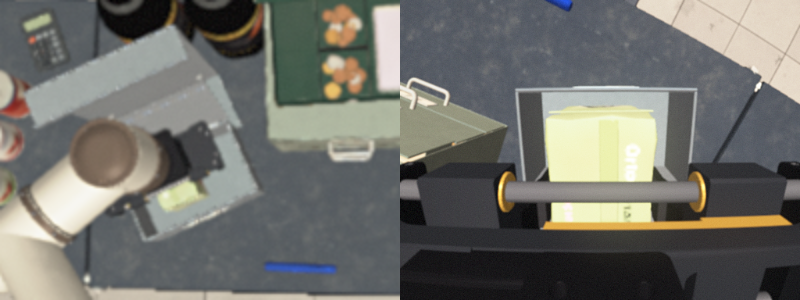

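The composite shows the carton centred over the bin opening and parallel to its walls (carton columns 547–655 between walls 517–696 in the wrist half). I'll lower it.

>>> arm_command([
  [0,0,0,0,0.1,3,1],
  [0,0,0,0,0.1,6,1],
  [0,0,0,0,0.1,9,1],
  [0,0,0,0,0.1,12,1],
  [0,0,0,0,0.1,14,1],
  [0,0,0,0,0.1,15,1],
  [0,0,0,0,0.1,15.5,1],
  [0,0,0,0,0.1,15.5,1],
])

```text
time_s: 6.02
tcp_pos: [0.5146, 0.2406, 0.0954]
ee_rot: [[-0.903, -0.43, -0.0], [-0.43, 0.903, -0.001], [0.0, -0.0, -1.0]]
wrist_force: [0.9, -0.3, -5.7]
gripper_width: 0.721
gripper_force: 29.8
```

>>> arm_command([
  [0,0,0,0,0,0.6,1],
  [0,0,0,0,0,1.0,1],
  [0,0,0,0,0,1.4,1],
  [0,0,0,0,0,1.6,1],
  [0,0,0,0,0,1.6,1],
  [0,0,0,0,0,1.6,1],
])

```text
time_s: 6.52
tcp_pos: [0.5145, 0.2408, 0.0797]
ee_rot: [[-0.903, -0.43, 0.0], [-0.43, 0.903, 0.0], [-0.0, -0.0, -1.0]]
wrist_force: [-0.3, -0.3, -7.2]
gripper_width: 0.719
gripper_force: 29.8
```

>>> arm_command([
  [0,0,0,0,0,0.2,1],
  [0,0,0,0,0,0.3,1],
  [0,0,0,0,0,0.4,1],
  [0,0,0,0,0,0.4,1],
  [0,0,0,0,0,0.4,1],
])

```text
time_s: 6.93
tcp_pos: [0.5146, 0.2409, 0.0764]
ee_rot: [[-0.903, -0.431, 0.001], [-0.431, 0.903, 0.0], [-0.001, 0.0, -1.0]]
wrist_force: [-2.9, -1.2, 1.0]
gripper_width: 0.719
gripper_force: 29.8
```

>>> arm_command([
  [0,0,0,0,0,0,0.2],
  [0,0,0,0,0,0,-0.4],
  [0,0,0,0,0,0,-1],
  [0,0,0,0,0,0,-1],
  [0,0,0,0,0,0,-1],
  [0,0,0,0,0,0,-1],
  [0,0,0,0,0,0,-1],
  [0,0,0,0,0,0,-1],
])

```text
time_s: 7.6
tcp_pos: [0.5146, 0.2409, 0.0755]
ee_rot: [[-0.903, -0.43, 0.0], [-0.43, 0.903, 0.0], [-0.0, -0.0, -1.0]]
wrist_force: [-0.4, 0.4, -0.4]
gripper_width: 0.989
gripper_force: 0.0
```

>>> arm_command([
  [0,0,0,0,0,-1,-1],
  [0,0,0,0,0,-3,-1],
  [0,0,0,0,0,-6,-1],
  [0,0,0,0,0,-9,-1],
  [0,0,0,0,0,-13,-1],
  [0,0,0,0,0,-17,-1],
  [0,0,0,0,0,-17.5,-1],
  [0,0,0,0,0,-17.5,-1],
])

```text
time_s: 8.27
tcp_pos: [0.5158, 0.2417, 0.2554]
ee_rot: [[-0.903, -0.431, 0.007], [-0.431, 0.903, 0.006], [-0.009, 0.002, -1.0]]
wrist_force: [-0.9, -0.4, -1.0]
gripper_width: 0.999
gripper_force: 0.0
```

```bash
python3 - <<'E'
from h import *
from station import capture,sense
import pickle
c={n:capture(n) for n in('wrist','scene')};pickle.dump(c,open('c2.pkl','wb'))
a=c['scene']['pixels'][130:250,160:260]
cv2.imwrite('pics/ws.png',np.hstack([cv2.resize(c['wrist']['pixels'],(400,300)),cv2.resize(a,(360,300))]))
print(sense()['joints'])
E
```

```text
[ 4.14216217e+01  1.60800124e+01 -6.98163094e+00 -3.95569840e-02
 -6.69298950e+01 -1.05939500e+02]
```

View pics/ws.png

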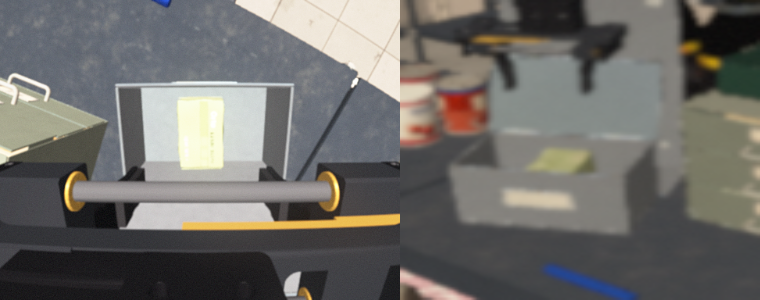

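The carton stands upright inside the bin, centred, at (178–223, 97–168) in the wrist half. Next is hooking the lid: I'll compute the poses and where the camera sits on the tool.

```bash
python3 - <<'E'
from h import *
from station import sense
import pickle
c=pickle.load(open('c2.pkl','rb'))['wrist'];s=sense();A=s['ee_rot']
print('cam in tool',A.T@(-cv2.Rodrigues(c['rvec'])[0].T@c['tvec']-s['tcp_pos']))
mv(bw(.02,0,.33),pose(-245,35))
E
```

```text
cam in tool [ 0.06589833  0.00116216 -0.14708874]
row [ 0.003 -0.611  0.008] [-1.22 -0.04 -7.94] deg 35.0 rows 1.9
```

>>> arm_command([
  [0,0,0,0,0,-3,0],
  [0,-0.1,0,-0.3,0,-6,0],
  [0,-0.2,0,-0.6,0,-8,0],
  [0,-0.3,0,-0.9,0,-8,0],
  [0,-0.4,0,-1.2,0,-8,0],
  [0,-0.5,0,-1.2,0,-8,0],
  [0,-0.6,0,-1.2,0,-8,0],
  [0,-0.61,0,-1.2,0,-8,0],
])

```text
time_s: 9.03
tcp_pos: [0.5194, 0.2407, 0.3214]
ee_rot: [[-0.746, -0.43, 0.508], [-0.358, 0.903, 0.238], [-0.561, -0.005, -0.828]]
wrist_force: [-1.1, -1.7, -3.2]
gripper_width: 0.53
gripper_force: 0.0
```

```bash
python3 - <<'E'
from h import *
from station import sense
print(sense()['joints'])
mv(bw(.096,0,.305),pose(-245,35))
E
```

```text
[  45.45028151   -0.88344392  -32.7597183    24.66723289  -27.88930549
 -128.69460799]
row [ 0.001 -0.015  0.01 ] [-5.97  0.13  6.02] deg 1.0 rows 2.0
```

>>> arm_command([
  [0,0,0,-1.5,0,1.5,0],
  [0,-0.01,0.01,-3,0.1,3,0],
  [0,-0.01,0.01,-4.5,0.1,4.5,0],
  [0,-0.01,0.01,-6,0.1,6,0],
  [0,-0.01,0.01,-6,0.1,6,0],
  [0,-0.01,0.01,-6,0.1,6,0],
  [0,-0.01,0.01,-6,0.1,6,0],
])

```text
time_s: 9.62
tcp_pos: [0.6006, 0.2827, 0.3149]
ee_rot: [[-0.74, -0.422, 0.523], [-0.341, 0.907, 0.248], [-0.579, 0.005, -0.815]]
wrist_force: [0.8, 0.8, -0.4]
gripper_width: 0.5
gripper_force: 0.0
```

```bash
python3 - <<'E'
from h import *
from station import sense,capture
import pickle
mv(bw(.136,0,.248),pose(-245,35))
s=sense();print(s['tcp_pos'],s['ee_rot'][:,2],s['joints'])
c={n:capture(n) for n in('top','scene')};pickle.dump(c,open('c3.pkl','wb'))
cv2.imwrite('pics/ts3.png',np.hstack([cv2.resize(c['top']['pixels'][120:200,80:187],(400,300),interpolation=2),cv2.resize(c['scene']['pixels'][110:220,165:265],(330,363))[:300]]))
E
```

```text
row [ 0.004  0.007 -0.003] [ 1.28 -0.22  7.3 ] deg 0.5 rows 1.8
[0.60057222 0.28271996 0.31491531] [ 0.52314738  0.24834098 -0.81525676] [  42.36148988    8.552715    -23.33047651   22.91946881  -25.71889057
 -125.34087226]
```

View pics/ts3.png

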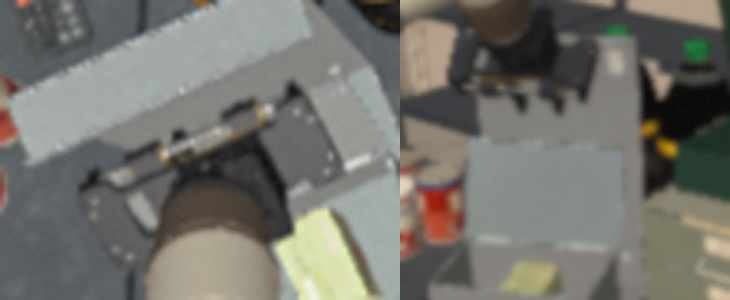

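The picture shows the fingers above the lid's free edge and in front of the shelf, clear of both. I'll insert slowly.

>>> arm_command([
  [0,0,0,0.5,-0.1,0,0],
  [0,0,0,0.9,-0.2,0.5,0],
  [0,0,0,0.9,-0.2,1.5,0],
  [0,0,0,0.9,-0.2,2.5,0],
  [0,0,0,0.9,-0.2,3.5,0],
  [0,0,0,0.9,-0.2,4.5,0],
  [0,0,0,0.9,-0.2,4.5,0],
  [0,0,0,0.9,-0.2,4.5,0],
])

```text
time_s: 10.38
tcp_pos: [0.6182, 0.2889, 0.2722]
ee_rot: [[-0.74, -0.423, 0.523], [-0.342, 0.906, 0.248], [-0.579, 0.005, -0.815]]
wrist_force: [-0.2, -0.2, 0.9]
gripper_width: 0.499
gripper_force: 0.0
```

```bash
python3 - <<'E'
from h import *
mv(bw(.138,0,.248),pose(-245,35))
E
```

```text
row [ 0.004  0.007 -0.003] [ 0.16 -0.02  2.86] deg 0.5 rows 0.7
```

>>> arm_command([
  [0,0,0,0,0,1,0],
  [0,0,0,0,0,2,0],
  [0,0,0,0,0,2.8,0],
  [0,0,0,0,0,2.8,0],
  [0,0,0,0,0,2.8,0],
])

```text
time_s: 10.8
tcp_pos: [0.6328, 0.296, 0.2505]
ee_rot: [[-0.739, -0.423, 0.524], [-0.341, 0.906, 0.249], [-0.58, 0.005, -0.814]]
wrist_force: [-0.6, 0.1, -0.4]
gripper_width: 0.505
gripper_force: 0.0
```

```bash
python3 - <<'E'
from h import *
for x,z in((.11,.252),(.08,.254),(.05,.252)):mv(bw(x,0,z),pose(-245,35))
E
```

```text
row [ 0.005  0.008 -0.003] [ 2.27 -0.03 -1.8 ] deg 0.6 rows 0.7
row [ 0.005  0.008 -0.003] [ 4.6  -0.03 -3.7 ] deg 0.6 rows 1.4
row [ 0.005  0.008 -0.003] [ 7.16 -0.03 -5.28] deg 0.6 rows 2.1
```

>>> arm_command([
  [0,0,0,0.7,0,-0.6,0],
  [0,0,0,1.5,0,-1.2,0],
  [0,0,0,2.3,0,-1.8,0],
  [0,0,0,3.1,0,-2.4,0],
  [0,0,0,3.9,0,-3.0,0],
  [0,0,0,4.6,0,-3.6,0],
  [0,0,0,4.6,0,-3.6,0],
])

```text
time_s: 11.38
tcp_pos: [0.5788, 0.2706, 0.2549]
ee_rot: [[-0.738, -0.423, 0.526], [-0.34, 0.906, 0.25], [-0.582, 0.006, -0.813]]
wrist_force: [0.6, -0.7, -0.8]
gripper_width: 0.495
gripper_force: 0.0
```

```bash
python3 - <<'E'
from h import *
from station import capture
for x,z in((.05,.252),(.04,.25)):mv(bw(x,0,z),pose(-245,35))
c={n:capture(n) for n in('top','scene')}
cv2.imwrite('pics/ts4.png',np.hstack([cv2.resize(c['top']['pixels'][120:200,80:187],(400,300),interpolation=2),cv2.resize(c['scene']['pixels'][110:220,165:265],(330,363))[:300]]))
E
```

```text
row [ 0.005  0.01  -0.004] [ 2.55 -0.01 -1.47] deg 0.7 rows 0.7
row [ 0.005  0.01  -0.004] [ 3.47 -0.01 -1.89] deg 0.7 rows 0.9
```

View pics/ts4.png

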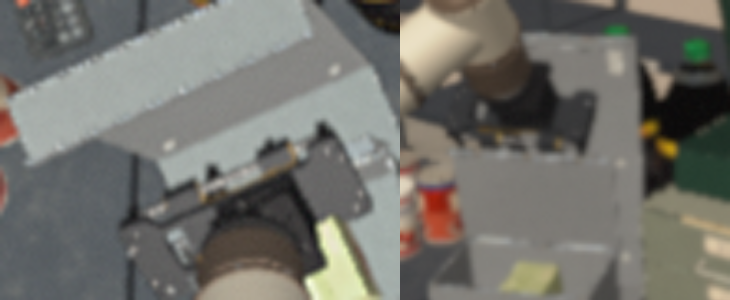

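The lid now stands about upright, its edge at row 150 in the scene half, with the fingertips hidden behind it. I'll pull a little further and hold.

>>> arm_command([
  [0,0,0,0.7,0,-0.4,0],
  [0,0,0,1.4,0,-0.8,0],
  [0,0,0,2.1,0,-1.2,0],
  [0,0,0,2.8,0,-1.6,0],
  [0,0,0,3.3,0,-1.8,0],
  [0,0,0,3.3,0,-1.8,0],
  [0,0,0,3.3,0,-1.8,0],
  [0,0,0,3.3,0,-1.8,0],
])

```text
time_s: 12.15
tcp_pos: [0.5466, 0.2561, 0.2497]
ee_rot: [[-0.739, -0.423, 0.524], [-0.341, 0.906, 0.25], [-0.58, 0.006, -0.814]]
wrist_force: [0.3, 0.2, 0.8]
gripper_width: 0.499
gripper_force: 0.0
```

>>> arm_command([
  [0,0,0,0,0,0,0],
  [0,0,0,0,0,0,0],
  [0,0,0,0,0,0,0],
  [0,0,0,0,0,0,0],
  [0,0,0,0,0,0,0],
  [0,0,0,0,0,0,0],
  [0,0,0,0,0,0,0],
  [0,0,0,0,0,0,0],
])

```text
time_s: 12.82
tcp_pos: [0.5461, 0.2557, 0.2498]
ee_rot: [[-0.739, -0.423, 0.524], [-0.341, 0.906, 0.25], [-0.58, 0.006, -0.814]]
wrist_force: [-0.6, -0.5, 0.0]
gripper_width: 0.498
gripper_force: 0.0
```

>>> arm_command([
  [0,0,0,0,0,0,0],
  [0,0,0,0,0,0,0],
  [0,0,0,0,0,0,0],
  [0,0,0,0,0,0,0],
  [0,0,0,0,0,0,0],
  [0,0,0,0,0,0,0],
  [0,0,0,0,0,0,0],
  [0,0,0,0,0,0,0],
])

```text
time_s: 13.48
tcp_pos: [0.5461, 0.2557, 0.2497]
ee_rot: [[-0.739, -0.423, 0.524], [-0.341, 0.906, 0.25], [-0.58, 0.006, -0.814]]
wrist_force: [-0.6, -0.1, -0.5]
gripper_width: 0.501
gripper_force: 0.0
```

>>> arm_command([
  [0,0,0,0,0,0,0],
  [0,0,0,0,0,0,0],
  [0,0,0,0,0,0,0],
  [0,0,0,0,0,0,0],
  [0,0,0,0,0,0,0],
  [0,0,0,0,0,0,0],
  [0,0,0,0,0,0,0],
  [0,0,0,0,0,0,0],
])

```text
time_s: 14.15
tcp_pos: [0.5461, 0.2557, 0.2497]
ee_rot: [[-0.739, -0.423, 0.524], [-0.341, 0.906, 0.25], [-0.58, 0.006, -0.814]]
wrist_force: [-0.5, -0.2, -0.8]
gripper_width: 0.502
gripper_force: 0.0
```

>>> arm_command([
  [0,0,0,0,0,0,0],
  [0,0,0,0,0,0,0],
  [0,0,0,0,0,0,0],
  [0,0,0,0,0,0,0],
  [0,0,0,0,0,0,0],
  [0,0,0,0,0,0,0],
  [0,0,0,0,0,0,0],
  [0,0,0,0,0,0,0],
])

```text
time_s: 14.82
tcp_pos: [0.5461, 0.2557, 0.2497]
ee_rot: [[-0.739, -0.423, 0.524], [-0.341, 0.906, 0.25], [-0.58, 0.006, -0.814]]
wrist_force: [-0.5, -0.0, 0.2]
gripper_width: 0.499
gripper_force: 0.0
```

```bash
python3 - <<'E'
from h import *
from station import capture
c={n:capture(n) for n in('top','scene')}
cv2.imwrite('pics/ts5.png',np.hstack([cv2.resize(c['top']['pixels'][120:230,80:227],(400,300),interpolation=2),cv2.resize(c['scene']['pixels'][110:220,165:265],(330,363))]) if 0 else np.hstack([cv2.resize(c['top']['pixels'][120:230,80:227],(400,363),interpolation=2),cv2.resize(c['scene']['pixels'][110:220,165:265],(330,363))]))
E
```

```text
(no output)
```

View pics/ts5.png

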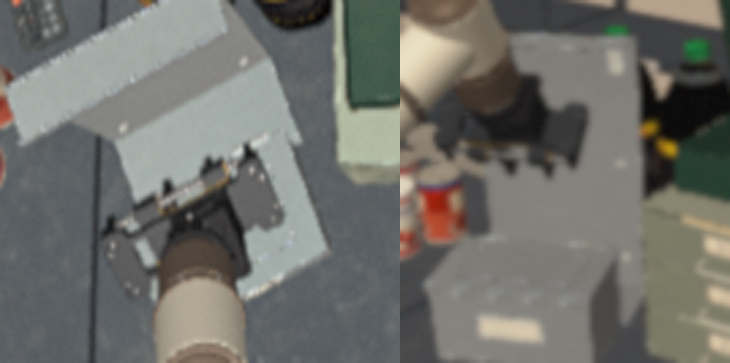

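The lid lies shut on the bin, with its top face at (430–615, 240–300) in the scene half and the gripper well above it. I'll wait a moment, check by pixel difference that it is still, and hand in.

>>> arm_command([
  [0,0,0,0,0,0,0],
  [0,0,0,0,0,0,0],
  [0,0,0,0,0,0,0],
  [0,0,0,0,0,0,0],
  [0,0,0,0,0,0,0],
  [0,0,0,0,0,0,0],
  [0,0,0,0,0,0,0],
  [0,0,0,0,0,0,0],
])

```text
time_s: 15.58
tcp_pos: [0.5461, 0.2557, 0.2497]
ee_rot: [[-0.739, -0.423, 0.524], [-0.341, 0.906, 0.25], [-0.58, 0.006, -0.814]]
wrist_force: [0.3, 0.2, -0.8]
gripper_width: 0.504
gripper_force: 0.0
```

```bash
python3 - <<'E'
import numpy as np,cv2
from station import capture,finish_job
a=cv2.imread('pics/ts5.png')[:,400:].astype(int)
b=cv2.resize(capture('scene')['pixels'][110:220,165:265],(330,363)).astype(int)
d=np.abs(a-b).max(2)[200:]
print(d.mean(),np.percentile(d,99))
if np.percentile(d,99)<25: print(finish_job())
E
```

```text
0.7644543595463841 2.0
the job is handed in; nothing more can be done
None
```

I handed the job in at about 15.6 s with the carton upright in the bin and the lid fallen shut on its own, the robot clear of it and no verdict returned; I viewed 11 pictures, one over the limit of 10.

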